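Set the filter turret and hold the sprung aperture shutter half open

TASK

On the aperture unit, turn the black handwheel until the amber filter lies squarely under the window (this takes several grips), and keep the brass shutter shut until then. Then slide the shutter against its spring to half travel, where the white line on its red tab stands at the red mark, and finish while holding it there with the gripper. Leave the cuvette case, petri dish and beaker where they are.

Things in the scene. Friction and masses are not known exactly. Their poses are not given: they have to be found in the camera images.
- aperture_unit: Grey bench unit, base plate 140 x 325 x 12 mm, bolted to the worktop. Origin on the worktop; x across it, y along it (turret at +y, the end nearer the robot; shutter spring at -y), z up. Its steel deck (top at z 46 mm, x -35 to 35, y -134 to 53) carries the shutter and has the window; an aluminium spring barrel (18 mm thick, axis at z 56 mm) stands at the deck's far end, y -115 to -165.
- turret (a joint): Angle of the filter turret with its handwheel, rad, growing anticlockwise seen from above, free to turn either way from -1 to 7.28; about a vertical axis at x 0, y 85 mm of the unit. At 0 and again at 6.283 the amber filter is centred under the window. It has friction of about 0.12 N m and stays where it is left.
- wheel_center (a point): Centre of the black knurled handwheel on the turret's axis: 56 mm diameter, rim from 9 mm below to 9 mm above this point (92 mm above the worktop), a solid round disc to be gripped across its diameter from above; below the rim there is only a thin shaft down to the turret's disc. An amber line on its top points from the axis toward the amber filter.
- turret_disc (a point): Centre of the top of the turret's disc, on its axis: 190 mm diameter, 31 mm above the worktop, below the deck, with five 58 mm colour filters centred 60 mm from the axis (anticlockwise seen from above: amber, blue, green, red, clear white).
- window (a point): Centre of the window in the deck, at x 0, y 25 mm of the unit, on the deck's top; the window is 40 mm long in y, 24 mm wide in x. The shut shutter covers it; the turret's filters pass under it.
- shutter (a joint): Travel of the brass shutter, m: 0 shut, 0.04 fully open (its stop), 0.02 half travel. Opens toward -y of the unit. Its spring shuts it: about 5 N at 0, 8 N at half and 11 N at full travel; it closes by itself when let go.
- shutter_tab: The brass shutter with its upright red tab, by which it is slid; the tab is 26 mm in x, 12 mm in y, 42 mm tall; origin at the tab's centre, 71 mm above the worktop (top at 92 mm, foot on the shutter plate at 50 mm); axes as the unit's. A white line runs over its middle. Shut it stands at y -45 mm of the unit, at half travel at y -65 mm. From above it can be pinched along y, 12 mm wide.
- half_mark (a point): Red line on the deck beside the rail, at x -31 (another at x 31), y -65 mm of the unit, at the tab's half travel; white lines at y -45 and -85 mm mark shut and fully open.
- cuvette_case: Black flat case, 73 x 86 x 25 mm, loose on the worktop to the left; origin at the centre of its underside. Bystander.
- petri_dish: Clear glass dish, 65 mm across, 15 mm high, loose on the worktop to the left; origin at the centre of its underside. Bystander.
- beaker_100: Small glass beaker, 52 mm across, 69 mm high, loose on the worktop to the left; origin at the centre of its underside. Bystander.

How it is judged:
By the outcome, as a careful person would: the job done as asked, in the order asked, and still so for the second after the job is handed in, while the arm keeps its last pose, push and grip.
It also fails if it takes over 61 s, if anything falls off the work surface, if the arm or the gripper's body presses on something with over 40 N, if the wrist force passes 120 N, or if a joint passes its speed limit or range.

ROBOT

A 7-joint arm with a two-finger parallel gripper is mounted at the origin on a cart in front of the work surface, level with it; the furniture and walls round the work are solid. World frame = base frame: x ahead of the robot, y to its left, z up, the work surface at z = 0. Lengths are in m, angles in rad, forces in N, time in s.
With the tool pointing down it reaches from about 0.425 to 0.825 m from the base axis. Payload 3.6 kg.
Tool frame: the origin (TCP) lies on the centre line of the jaws, within the pads' length; the fingertips stand ahead of it and the grasp point (between the pads) is the TCP (env.tip_reach is the z of the fingertips in the tool frame, in m); z points along the fingers, y is the line along which they close (so a half turn about z gives the same grasp; the last joint's range is limited). The gripper opens to 85 mm and grips with 20 to 120 N. Pads are 22 mm wide; open, the fingers measure 114 mm over their backs; the gripper's body (76 mm by 85 mm) begins 54 mm behind the grasp point. The pads swing forward as they close: fully open they stand 13 mm farther back than shut.
Start: joints at [1.286, 0.615, -0.013, 1.423, 0.008, 1.103, -0.04], TCP at [0.166, -0.628, 0.25] pointing down, gripper open.
Joint ranges: [-3.12, 3.12], [-0.3, 2.06], [-1.34, 1.32], [0.26, 2.42], [-1.36, 4.5], [0.01, 1.98], [-2.84, 2.84]. Speed limits (rad/s): [2.79, 2.79, 3.14, 3.14, 3.14, 3.14, 3.14].

INTERFACE

Orientations are given as a unit quaternion [w, x, y, z].
In Python, from station import env gives the robot as it stands.
- The arm moves only by the shell command python3 -m inch 'ROWS'. ROWS is text: rows parted by semicolons, each of 7 numbers parted by spaces: the finger opening in m, from 0 to 0.0854, then the shift along the tool's x, y, z in m, then the turn, a rotation vector about the tool's x, y, z in degrees. A call has 1 to 10 rows; each row is the pose to reach, as a shift and turn from the pose commanded when the call began, along the tool's axes at that moment; what a row does not reach only later rows make up. A row lasts 1/12 s, in which the tool goes at most 41.7 mm and 7.16 degrees, less where a joint would pass 70% of its speed; a pose out of reach is approached as far as the arm can. A call with a gripper value outside its range is refused whole. The fingers move at their own pace and stop on an object; the grip force is fixed at half the most. Time passes only in rows, so rows that repeat a pose let the fingers close. It gives the time, the measured TCP pose, the force, the opening and the grip force at its end, in the units of the state.
- env.state(): the state, without advancing time (a new reading comes with each control period).
- env.get_image(name): name is "scene" or "top"; returns a dict with "pixels" (400x640x3 uint8, red, green, blue), "fovy" (degrees; the focal length in pixels is half the picture's height over the tangent of half this angle, whatever the lens; pixels are square), "cx", "cy" (the principal point, pixels), "cam_to_world" (4x4, takes a point from camera to world coordinates). Camera axes: x right, y down, z forward; pixel columns grow to the right and rows downward; lengths in m; the calibration is good to about 2 mm. A picture is of the moment at which its call begins. There is no depth.
- env.finish_job(): hands the job in; it is judged then, once.
The state is a dict: "time_s": time; "joint_pos": joint angles; "qvel": joint speeds; "joint_efforts": joint torques, N m; "tcp_pos": TCP position; "eef_rot": TCP orientation; "ft_force": force on the tool from outside, world axes, zero at the start; "moment": the same for the moment, N m; "finger_gap": finger opening in m; "gripper_force": force on a finger pad.
Only numpy, scipy, OpenCV 4.12 (cv2) and the standard library are available. Lean on these libraries where they do the work, as an engineer would, in place of code of your own. Each camera call takes 0.05 s, during which the arm holds its last target. There are 200 camera calls.

## Working session

There is one attempt and no reset: what is moved stays moved. The work goes in short steps, Python scripts to look and compute and a shell command to move; the robot and the scene stay as the last step left them, time stands still between calls to the robot, and variables do not carry over. Pictures are saved under pics/ and viewed, at most 10 in all, crops included, and the job is handed in when it is done.

```bash
mkdir -p pics; ls; python3 - <<'E'
from station import env
import cv2,numpy as np
s=env.state()
print({k:np.round(v,3).tolist() for k,v in s.items()}, env.tip_reach)
for n in ["scene","top"]:
    r=env.get_image(n); cv2.imwrite(f"pics/{n}0.png",r["pixels"][:,:,::-1]); print(n,r["fovy"],r["cx"],r["cy"],np.round(r["cam_to_world"],3).tolist())
E
```

```text
pics
{'time_s': 0.0, 'joint_pos': [1.287, 0.616, -0.013, 1.425, 0.008, 1.103, -0.04], 'qvel': [-0.002, 0.0, -0.001, 0.0, -0.0, 0.001, -0.0], 'joint_efforts': [0.0, -46.922, 0.259, -17.104, 0.01, 0.01, -0.0], 'tcp_pos': [0.166, -0.628, 0.249], 'eef_rot': [-0.001, 0.992, 0.129, -0.0], 'ft_force': [0.015, -0.313, 0.011], 'moment': [-0.05, 0.018, -0.016], 'gripper_force': 0.0, 'finger_gap': 0.085} 0.019
scene 44.98145718751549 322.0541383142387 207.39565883727096 [[-0.767, -0.456, 0.451, 0.002], [-0.641, 0.539, -0.546, 0.642], [0.006, -0.708, -0.706, 0.872], [0.0, 0.0, 0.0, 1.0]]
top 50.67086483235199 323.56256141699674 194.07686226508235 [[0.015, -0.994, 0.109, 0.396], [-1.0, -0.015, 0.003, 0.032], [-0.001, -0.109, -0.994, 1.022], [0.0, 0.0, 0.0, 1.0]]
```

View pics/scene0.png

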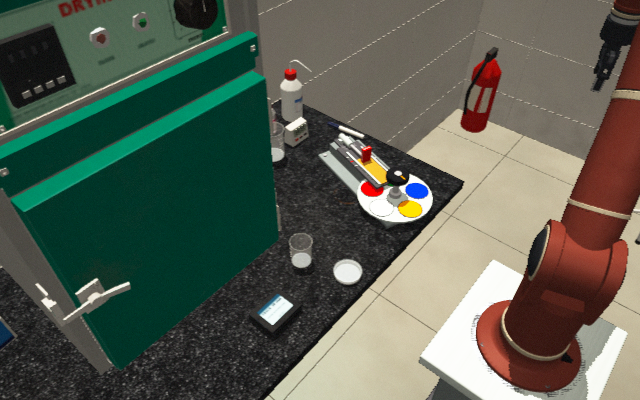

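View pics/top0.png

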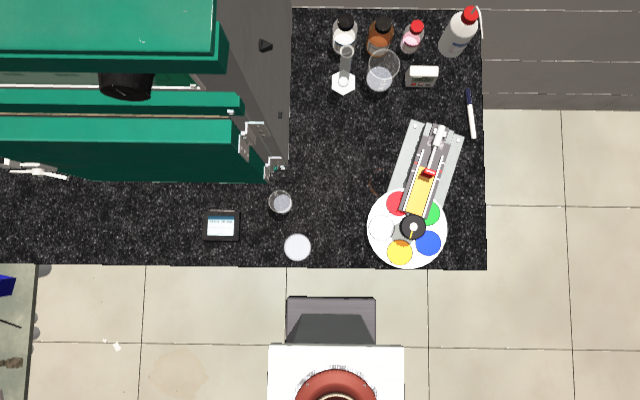

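The scene image shows the unit with its red tab near (367,153), black handwheel near (397,177) and coloured turret. The top image shows the wheel near (413,227), tab near (428,173), and amber filter near (400,252). The bystanders are well to the left.

```bash
cat > h.py <<'E'
from station import env
import cv2,numpy as np
def cast(r,u,v,z):
    f=200/np.tan(np.radians(r["fovy"]/2)); T=np.array(r["cam_to_world"])
    d=T[:3,:3]@[(u-r["cx"])/f,(v-r["cy"])/f,1]; o=T[:3,3]
    return o+d*(z-o[2])/d[2]
def proj(r,p):
    f=200/np.tan(np.radians(r["fovy"]/2)); T=np.array(r["cam_to_world"])
    c=T[:3,:3].T@(np.array(p)-T[:3,3]); return c[0]/c[2]*f+r["cx"],c[1]/c[2]*f+r["cy"]
def blobs(r,lo,hi,box,amin=8):
    x0,y0,x1,y1=box; hsv=cv2.cvtColor(r["pixels"],cv2.COLOR_RGB2HSV)[y0:y1,x0:x1]
    n,l,st,c=cv2.connectedComponentsWithStats(cv2.inRange(hsv,lo,hi))
    return [(st[i,4],c[i]+[x0,y0],st[i,:4]+[x0,y0,0,0]) for i in range(1,n) if st[i,4]>=amin]
E
python3 - <<'E'
from h import *
r=env.get_image("top"); box=(350,100,490,290)
for n,lo,hi,z in [("red",(0,150,80),(8,255,255),.031),("red2",(172,150,80),(180,255,255),.031),("yel",(18,120,100),(32,255,255),.031),("green",(50,120,60),(85,255,255),.031),("blue",(105,120,60),(125,255,255),.031)]:
    for a,c,st in blobs(r,lo,hi,box): print(n,a,c.round(1),st,cast(r,*c,z).round(4),"z.092:",cast(r,*c,.092).round(4))
im=r["pixels"][110:275,360:480,::-1]
cv2.imwrite("pics/c1.png",cv2.resize(im,None,fx=3.6,fy=3.6,interpolation=cv2.INTER_CUBIC))
E
```

```text
red 69 [427.2 173.6] [420 168  16  10] [ 0.5573 -0.2106  0.031 ] z.092: [ 0.5474 -0.1957  0.092 ]
red2 278 [394.9 203.2] [387 192  19  24] [ 0.4856 -0.1337  0.031 ] z.092: [ 0.4801 -0.1235  0.092 ]
yel 13 [422.1 180.2] [417 178  12   5] [ 0.5411 -0.1983  0.031 ] z.092: [ 0.5322 -0.1841  0.092 ]
yel 8 [416.5 213.9] [413 213   8   3] [ 0.4612 -0.1844  0.031 ] z.092: [ 0.4572 -0.1711  0.092 ]
yel 15 [410.5 234.6] [409 231   4   8] [ 0.4125 -0.17    0.031 ] z.092: [ 0.4115 -0.1576  0.092 ]
yel 427 [398.9 253.3] [387 241  25  24] [ 0.3689 -0.1426  0.031 ] z.092: [ 0.3706 -0.1319  0.092 ]
green 205 [432.5 214.8] [423 203  17  22] [ 0.4597 -0.2218  0.031 ] z.092: [ 0.4558 -0.2062  0.092 ]
blue 467 [428.2 243.1] [416 231  25  25] [ 0.3933 -0.211   0.031 ] z.092: [ 0.3935 -0.196   0.092 ]
```

View pics/c1.png

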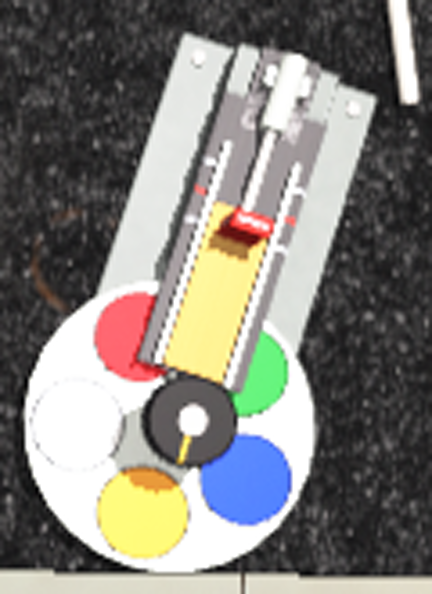

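The crop shows the wheel centred at crop (190,420), i.e. pixel (412.8,226.7). Its amber line points at the amber filter toward the robot. The half marks are at crop (199,190) and (292,221), and the tab stands at the shut mark.

```bash
cat > fit.py <<'E'
from h import *
r=env.get_image("top")
def circ(mask):
    c=max(cv2.findContours(mask,cv2.RETR_EXTERNAL,cv2.CHAIN_APPROX_NONE)[0],key=cv2.contourArea)
    return c.reshape(-1,2)
hsv=cv2.cvtColor(r["pixels"],cv2.COLOR_RGB2HSV)
P=lambda u,v,z:cast(r,u,v,z)
W=P(412.8,226.7,.101)
# disc outline: lower arc+left arc bright pixels
m=np.zeros((400,640),np.uint8); m[185:275,360:455]=((hsv[185:275,360:455,2]>170)*255)
c=circ(m); pts=np.array([P(u,v,.031)[:2] for u,v in c])
keep=np.ones(len(pts),bool)
for _ in range(15):
    q=pts[keep]; A=np.c_[2*q,np.ones(len(q))]; s=np.linalg.lstsq(A,(q**2).sum(1),rcond=None)[0]
    cen=s[:2]; R=np.sqrt(s[2]+cen@cen); keep=abs(np.hypot(*(pts-cen).T)-R)<.004+.0
print("wheel",W.round(4),"disc",cen.round(4),"R",R.round(4),keep.sum())
a,b=P(415.3,162.8,.046),P(441.1,171.4,.046); M=(a+b)/2
print("marks",a.round(4),b.round(4),"sep",np.linalg.norm(a-b),"M-W",np.linalg.norm(M[:2]-W[:2]), "M-disc",np.linalg.norm(M[:2]-cen))
e=(a-b)[:2]; print("x axis angle by marks (a->b sign?)",np.degrees(np.arctan2(e[1],e[0])))
for C in (W[:2],cen):
    d=M[:2]-C; print("dir -y deg",np.degrees(np.arctan2(d[1],d[0])))
h1,h2=P(360+198/3.6,110+59/3.6,.012),P(360+353/3.6,110+107/3.6,.012);print("screw",np.degrees(np.arctan2(*(h1-h2)[1::-1])))
for n,lo,hi in [("amber",(8,120,80),(32,255,255)),("blue",(105,120,60),(125,255,255))]:
    x=max(blobs(r,lo,hi,(370,228,450,270)),key=lambda t:t[0]); p=P(*x[1],.031); d=p[:2]-cen
    print(n,x[0],p.round(4),np.hypot(*d),np.degrees(np.arctan2(d[1],d[0])))
s=env.get_image("scene")
print("scene reproj wheel top",proj(s,[*W[:2],.101]),"M",proj(s,M))
x0=np.array(proj(s,W)); im=s["pixels"][120:240,310:450,::-1]
cv2.imwrite("pics/c2.png",cv2.resize(im,None,fx=5,fy=5,interpolation=cv2.INTER_CUBIC))
E
python3 fit.py
```

```text
wheel [ 0.4285 -0.1608  0.101 ] disc [ 0.4289 -0.1607] R 0.0935 181
marks [ 0.58   -0.1793  0.046 ] [ 0.5605 -0.2395  0.046 ] sep 0.06322079301393643 M-W 0.1497936200468265 M-disc 0.14952256000235795
x axis angle by marks (a->b sign?) 72.0543836952732
dir -y deg -18.918607395009115
dir -y deg -19.01680663656398
screw 73.15184919599726
amber 491 [ 0.372  -0.1433  0.031 ] 0.05941321676869498 163.03646708546182
blue 468 [ 0.3933 -0.2109  0.031 ] 0.061607612605451424 -125.30461282620186
scene reproj wheel top (np.float64(397.38688269266015), np.float64(173.95344868790323)) M (np.float64(361.06913692127364), np.float64(158.06225358862963))
```

View pics/c2.png

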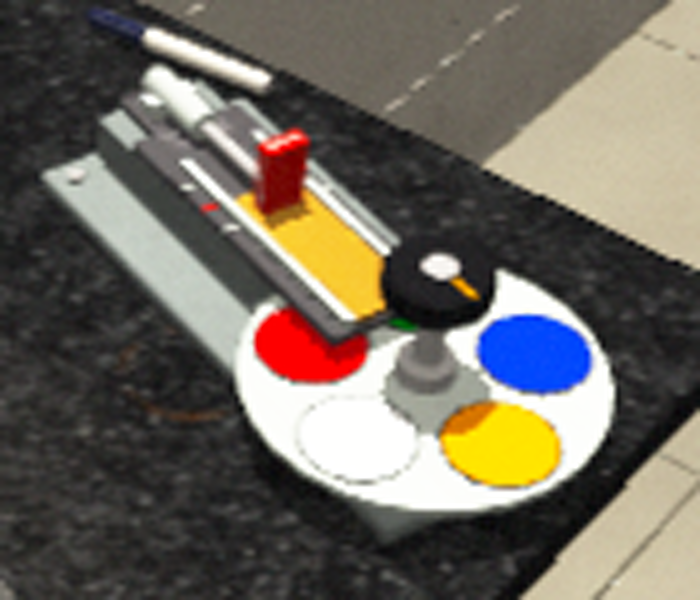

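The scene view agrees: the wheel reprojects to (397,174) and the marks to about (361,158). The turret is about 181° from target. The axis is at (0.4287,-0.1607), which matches the given sizes (axis to mark 150 mm). I'll move above the wheel.

```bash
python3 -m inch '0.085 0.03 -0.03 0 0 0 3; 0.085 0.06 -0.06 0 0 0 6; 0.085 0.09 -0.09 0 0 0 9; 0.085 0.115 -0.12 0 0 0 12; 0.085 0.145 -0.15 0 0 0 15; 0.085 0.17 -0.18 0 0 0 18; 0.085 0.2 -0.205 0 0 0 21; 0.085 0.23 -0.235 0 0 0 24; 0.085 0.26 -0.265 0 0 0 27; 0.085 0.285 -0.295 0 0 0 30'
cat > d.py <<'E'
import sys; from h import *
from scipy.spatial.transform import Rotation as Ro
t=np.array(list(map(float,sys.argv[1:4]))); s=env.state(); w,x,y,z=s["eef_rot"]; R=Ro.from_quat([x,y,z,w])
print("shift tool",R.inv().apply(t-s["tcp_pos"]).round(4),"tool y heading",np.degrees(np.arctan2(R.as_matrix()[1,1],R.as_matrix()[0,1])).round(1),"zaxis",R.as_matrix()[:,2].round(3),"tcp",np.round(s["tcp_pos"],4),"q",np.round(s["joint_pos"],2),"F",np.round(s["ft_force"],1),"M",np.round(s["moment"],2),"gap",round(s["finger_gap"],4),round(s["gripper_force"],1),"t",s["time_s"])
E
python3 d.py .4287 -.1607 .25
```

```text
time_s: 1.08
tcp_pos: [0.3674, -0.2688, 0.2506]
eef_rot: [0.0, 0.991, -0.134, 0.001]
ft_force: [0.4, -0.5, -0.6]
finger_gap: 0.0853
gripper_force: 0.0
shift tool [ 0.0305 -0.1204  0.0006] tool y heading -105.4 zaxis [ 0.001 -0.    -1.   ] tcp [ 0.3674 -0.2688  0.2506] q [ 0.54  0.32  0.05  1.96 -0.02  0.86 -1.23] F [ 0.4 -0.5 -0.6] M [-0.01 -0.05 -0.07] gap 0.0853 0.0 t 1.0833
```

```bash
python3 -m inch '0.085 0.008 -0.03 0 0 0 2; 0.085 0.015 -0.06 0 0 0 4; 0.085 0.023 -0.09 0 0 0 6; 0.085 0.0305 -0.1204 0 0 0 6; 0.085 0.0305 -0.1204 0.03 0 0 6;0.085 0.0305 -0.1204 0.06 0 0 6;0.085 0.0305 -0.1204 0.06 0 0 6;0.085 0.0305 -0.1204 0.06 0 0 6'
python3 d.py .4287 -.1607 .092
```

```text
time_s: 1.75
tcp_pos: [0.4263, -0.1622, 0.1897]
eef_rot: [-0.0, 0.983, -0.184, -0.002]
ft_force: [0.5, -0.8, -0.1]
finger_gap: 0.0853
gripper_force: 0.0
shift tool [ 0.0021 -0.0023  0.0977] tool y heading -111.2 zaxis [-0.003  0.001 -1.   ] tcp [ 0.4263 -0.1622  0.1897] q [ 0.29  0.4   0.03  2.04 -0.02  0.7  -1.6 ] F [ 0.5 -0.8 -0.1] M [-0.02 -0.02  0.01] gap 0.0853 0.0 t 1.75
```

```bash
python3 -m inch '0.085 0.002 -0.002 0.03 0 0 0;0.085 0.002 -0.002 0.06 0 0 0;0.085 0.002 -0.002 0.085 0 0 0;0.085 0.002 -0.002 0.098 0 0 0;0.085 0.002 -0.002 0.098 0 0 0;0.085 0.002 -0.002 0.098 0 0 0'
python3 d.py .4287 -.1607 .092
python3 -m inch '0.065 0 0 0 0 0 0;0.06 0 0 0 0 0 0;0.055 0 0 0 0 0 0;0.05 0 0 0 0 0 0;0.045 0 0 0 0 0 0;0.045 0 0 0 0 0 0;0.045 0 0 0 0 0 0'
python3 d.py .4287 -.1607 .092
```

```text
time_s: 2.25
tcp_pos: [0.4306, -0.1621, 0.0934]
eef_rot: [0.0, 0.983, -0.185, 0.001]
ft_force: [-0.0, -0.1, 0.6]
finger_gap: 0.085
gripper_force: 0.0
shift tool [-0.0023 -0.0007  0.0014] tool y heading -111.3 zaxis [ 0.002 -0.001 -1.   ] tcp [ 0.4306 -0.1621  0.0934] q [ 0.3   0.58  0.02  2.12 -0.03  0.44 -1.6 ] F [-0.  -0.1  0.6] M [ 0.02 -0.03  0.03] gap 0.085 0.0 t 2.25
time_s: 2.83
tcp_pos: [0.4305, -0.1627, 0.0945]
eef_rot: [0.001, 0.983, -0.185, 0.002]
ft_force: [-1.2, -0.9, 9.5]
finger_gap: 0.0542
gripper_force: 61.1
shift tool [-0.0024 -0.0012  0.0025] tool y heading -111.3 zaxis [ 0.003 -0.002 -1.   ] tcp [ 0.4305 -0.1627  0.0945] q [ 0.3   0.57  0.02  2.12 -0.03  0.44 -1.6 ] F [-1.2 -0.9  9.5] M [-0.36  0.43 -0.01] gap 0.0542 61.1 t 2.8333
```

```bash
python3 -m inch '0.045 -0.001 0 0 0 0 -5;0.045 -0.002 0 0 0 0 -11;0.045 -0.002 0 0 0 0 -17;0.045 -0.002 0 0 0 0 -23;0.045 -0.002 0 0 0 0 -29;0.045 -0.002 0 0 0 0 -35;0.045 -0.002 0 0 0 0 -41;0.045 -0.002 0 0 0 0 -46;0.045 -0.002 0 0 0 0 -50;0.045 -0.002 0 0 0 0 -50'
python3 d.py .4287 -.1607 .092
```

```text
time_s: 3.67
tcp_pos: [0.4304, -0.161, 0.0945]
eef_rot: [0.002, 0.968, 0.25, 0.003]
ft_force: [-0.2, 0.2, 8.0]
finger_gap: 0.0539
gripper_force: 62.4
shift tool [-0.0013 -0.0011  0.0025] tool y heading -61.1 zaxis [ 0.006 -0.002 -1.   ] tcp [ 0.4304 -0.161   0.0945] q [ 0.46  0.58 -0.22  2.12  0.27  0.46 -1.03] F [-0.2  0.2  8. ] M [0.33 0.01 0.12] gap 0.0539 62.4 t 3.6667
```

```bash
python3 -m inch '0.045 0 0 0 0 0 -6;0.045 0 0 0 0 0 -12;0.045 0 0 0 0 0 -18;0.045 0 0 0 0 0 -24;0.045 0 0 0 0 0 -30;0.045 0 0 0 0 0 -36;0.045 0 0 0 0 0 -42;0.045 0 0 0 0 0 -48;0.045 0 0 0 0 0 -50;0.045 0 0 0 0 0 -50'
python3 d.py .4287 -.1607 .092
python3 - <<'E'
from h import *
r=env.get_image("top");im=r["pixels"][110:275,360:480,::-1]
cv2.imwrite("pics/c3.png",cv2.resize(im,None,fx=3.6,fy=3.6,interpolation=cv2.INTER_CUBIC))
E
```

```text
time_s: 4.5
tcp_pos: [0.4291, -0.16, 0.0945]
eef_rot: [0.001, 0.772, 0.635, 0.001]
ft_force: [-1.8, 2.6, 11.3]
finger_gap: 0.0541
gripper_force: 62.7
shift tool [-0.0008 -0.0002  0.0025] tool y heading -11.1 zaxis [ 0.003 -0.001 -1.   ] tcp [ 0.4291 -0.16    0.0945] q [ 0.63  0.61 -0.46  2.12  0.54  0.52 -0.44] F [-1.8  2.6 11.3] M [0.62 0.48 0.09] gap 0.0541 62.7 t 4.5
```

View pics/c3.png

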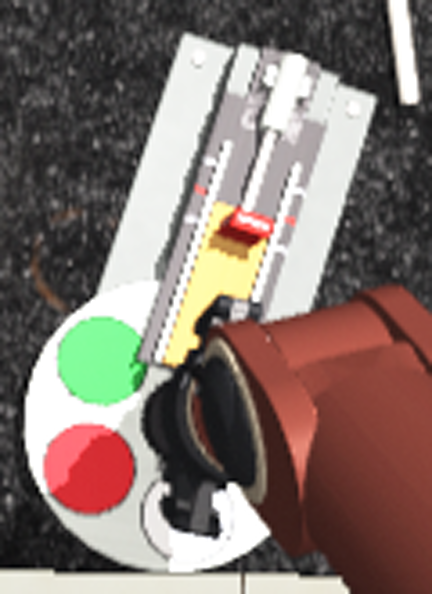

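The wheel turns with the gripper: green and red are now on the left side at crop (100,360) and (90,470). The shutter is still shut.

```bash
python3 -m inch '0.045 0 0 0 0 0 -6;0.045 0 0 0 0 0 -12;0.045 0 0 0 0 0 -18;0.045 0 0 0 0 0 -24;0.045 0 0 0 0 0 -30;0.045 0 0 0 0 0 -36;0.045 0 0 0 0 0 -42;0.045 0 0 0 0 0 -48;0.045 0 0 0 0 0 -50;0.045 0 0 0 0 0 -50'
python3 d.py .4287 -.1607 .092
cat > ang.py <<'E'
from h import *
r=env.get_image("top"); cen=np.array([.4288,-.1608])
for n,k,lo,hi in [("red",3,(172,120,80),(180,255,255)),("red0",3,(0,120,80),(7,255,255)),("green",2,(50,90,50),(85,255,255)),("blue",1,(105,120,60),(125,255,255)),("amber",0,(8,120,80),(32,255,255))]:
    for a,c,st in blobs(r,lo,hi,(365,185,452,275),60):
        p=cast(r,*c,.031); d=p[:2]-cen; print(n,a,st,"rad",np.hypot(*d).round(4),"amber heading",((np.degrees(np.arctan2(d[1],d[0]))-72*k+180)%360-180).round(1))
E
python3 ang.py
```

```text
time_s: 5.38
tcp_pos: [0.4275, -0.1604, 0.0945]
eef_rot: [0.001, 0.432, 0.902, -0.001]
ft_force: [-6.1, 1.6, 15.2]
finger_gap: 0.0542
gripper_force: 63.1
shift tool [-0.001   0.0007  0.0025] tool y heading 38.8 zaxis [ 0.    -0.002 -1.   ] tcp [ 0.4275 -0.1604  0.0945] q [ 0.78  0.67 -0.71  2.12  0.76  0.63  0.21] F [-6.1  1.6 15.2] M [0.61 0.85 0.08] gap 0.0542 63.1 t 5.3833
red 495 [390 241  25  25] rad 0.0597 amber heading -46.6
red0 967 [417 193  35  63] rad 0.0832 amber heading 70.9
green 486 [369 218  25  25] rad 0.0596 amber heading -47.1
blue 280 [384 193  19  24] rad 0.0657 amber heading -40.8
```

```bash
python3 - <<'E'
from h import *
r=env.get_image("top"); cen=np.array([.4288,-.1608])
g=cv2.cvtColor(r["pixels"],cv2.COLOR_RGB2GRAY); C=lambda x,y,z:cast(r,360+x/3.6,110+y/3.6,z)
H=lambda d:np.degrees(np.arctan2(d[1],d[0])).round(2)
for a,b in [((227,143),(156,362)),((297,168),(236,387)),((184,36),(103,290)),((376,97),(303,345))]:
    print("line",H(C(*a,.05)-C(*b,.05)))
m=(C(198,59,.012)+C(353,107,.012))/2; print("screws",H(m[:2]-cen),np.hypot(*(m[:2]-cen)))
# tab centroid line
L=cv2.createLineSegmentDetector().detect(cv2.resize(g[110:215,380:480],None,fx=4,fy=4,interpolation=cv2.INTER_CUBIC))[0].reshape(-1,4)
for l in L:
    a=cast(r,380+l[0]/4,110+l[1]/4,.046);b=cast(r,380+l[2]/4,110+l[3]/4,.046)
    if np.hypot(*(a-b)[:2])>.045:
        d=(a-b)*np.sign((a-b)[0]); print(np.hypot(*d[:2]).round(3),H(d),((a+b)/2).round(3))
E
```

```text
line -18.11
line -16.06
line -17.56
line -17.09
screws -18.63 0.24496121670061313
0.055 -17.97 [ 0.56  -0.269  0.046]
0.069 5.92 [ 0.675 -0.321  0.046]
0.058 -18.03 [ 0.594 -0.215  0.046]
0.072 5.98 [ 0.673 -0.308  0.046]
0.183 -18.2 [ 0.598 -0.141  0.046]
0.051 -18.22 [ 0.619 -0.289  0.046]
0.075 -17.61 [ 0.64  -0.195  0.046]
0.088 -17.98 [ 0.561 -0.169  0.046]
0.052 -18.4 [ 0.604 -0.177  0.046]
0.052 -18.01 [ 0.515 -0.22   0.046]
0.073 47.7 [ 0.492 -0.3    0.046]
```

The unit's long edges head at -18.1°, so there are 28.8° left to turn.

```bash
python3 -m inch '0.045 0 0 0 0 0 -6;0.045 0 0 0 0 0 -12;0.045 0 0 0 0 0 -18;0.045 0 0 0 0 0 -23;0.045 0 0 0 0 0 -27;0.045 0 0 0 0 0 -28.8;0.045 0 0 0 0 0 -28.8;0.045 0 0 0 0 0 -28.8'
python3 d.py .4287 -.1607 .092; python3 ang.py
```

```text
time_s: 6.15
tcp_pos: [0.4269, -0.1611, 0.0945]
eef_rot: [-0.0, 0.195, 0.981, -0.002]
ft_force: [-7.0, -1.0, 17.6]
finger_gap: 0.0543
gripper_force: 63.3
shift tool [-0.0015  0.0011  0.0025] tool y heading 67.5 zaxis [-0.001 -0.004 -1.   ] tcp [ 0.4269 -0.1611  0.0945] q [ 0.86  0.72 -0.84  2.12  0.87  0.7   0.6 ] F [-7.  -1.  17.6] M [0.56 1.12 0.12] gap 0.0543 63.3 t 6.15
red 461 [403 241  25  24] rad 0.0608 amber heading -18.6
red0 1000 [416 193  36  58] rad 0.0819 amber heading 71.8
green 493 [374 230  25  25] rad 0.0594 amber heading -18.3
blue 356 [374 200  24  25] rad 0.0649 amber heading -17.5
```

The turn is within 0.5°. I'll release and lift.

```bash
python3 -m inch '0.085 0 0 0 0 0 0;0.085 0 0 0 0 0 0;0.085 0 0 0 0 0 0;0.085 0 0 0 0 0 0;0.085 0 0 0 0 0 0;0.085 0 0 0 0 0 0;0.085 0 0 -0.02 0 0 0;0.085 0 0 -0.05 0 0 0;0.085 0 0 -0.08 0 0 0;0.085 0 0 -0.08 0 0 0'
python3 d.py .5524 -.2012 .17; python3 ang.py
```

```text
time_s: 7.03
tcp_pos: [0.4311, -0.1602, 0.1766]
eef_rot: [0.005, 0.194, 0.981, -0.0]
ft_force: [0.8, 0.3, -0.1]
finger_gap: 0.085
gripper_force: 0.0
shift tool [-0.1277  0.0083  0.0078] tool y heading 67.6 zaxis [ 0.009 -0.002 -1.   ] tcp [ 0.4311 -0.1602  0.1766] q [ 0.97  0.6  -0.99  2.03  0.68  0.86  0.77] F [ 0.8  0.3 -0.1] M [-0.01 -0.02  0.02] gap 0.085 0.0 t 7.0333
red 489 [403 239  25  26] rad 0.0595 amber heading -17.9
red0 311 [431 195  21  31] rad 0.1037 amber heading 83.4
green 491 [374 230  25  25] rad 0.0595 amber heading -18.2
blue 365 [374 200  22  25] rad 0.063 amber heading -15.3
```

The turret stayed at -18.05° after release. Now I'll go above the tab, turning 85.7° clockwise.

```bash
python3 -m inch '0.085 -0.013 0.001 0 0 0 7;0.085 -0.026 0.002 0 0 0 14;0.085 -0.039 0.003 0 0 0 21;0.085 -0.052 0.004 0 0 0 28;0.07 -0.065 0.005 0 0 0 35;0.06 -0.078 0.006 0 0 0 42;0.05 -0.09 0.006 0 0 0 49;0.05 -0.1 0.007 0 0 0 56;0.05 -0.115 0.008 0 0 0 63;0.05 -0.128 0.008 0 0 0 70'
python3 -m inch '0.05 0 0 0 0 0 7;0.05 0 0 0 0 0 14;0.05 0 0 0 0 0 15.7;0.05 0 0 0 0 0 15.7'
python3 d.py .5524 -.2012 .083
python3 - <<'E'
from h import *
r=env.get_image("scene");im=r["pixels"][60:220,300:480,::-1]
cv2.imwrite("pics/c4.png",cv2.resize(im,None,fx=3.6,fy=3.6,interpolation=cv2.INTER_CUBIC))
E
```

```text
time_s: 7.92
tcp_pos: [0.5491, -0.202, 0.1707]
eef_rot: [-0.001, 0.724, 0.69, -0.001]
ft_force: [-1.1, 0.2, -0.5]
finger_gap: 0.0499
gripper_force: 0.0
time_s: 8.25
tcp_pos: [0.5486, -0.2017, 0.1712]
eef_rot: [-0.001, 0.809, 0.588, -0.001]
ft_force: [-0.3, 0.1, -0.2]
finger_gap: 0.0497
gripper_force: 0.0
shift tool [0.0018 0.0037 0.0882] tool y heading -18.0 zaxis [-0.002 -0.    -1.   ] tcp [ 0.5486 -0.2017  0.1712] q [ 0.64  0.65 -0.53  1.7   0.4   0.9  -0.37] F [-0.3  0.1 -0.2] M [0.02 0.02 0.02] gap 0.0497 0.0 t 8.25
```

View pics/c4.png

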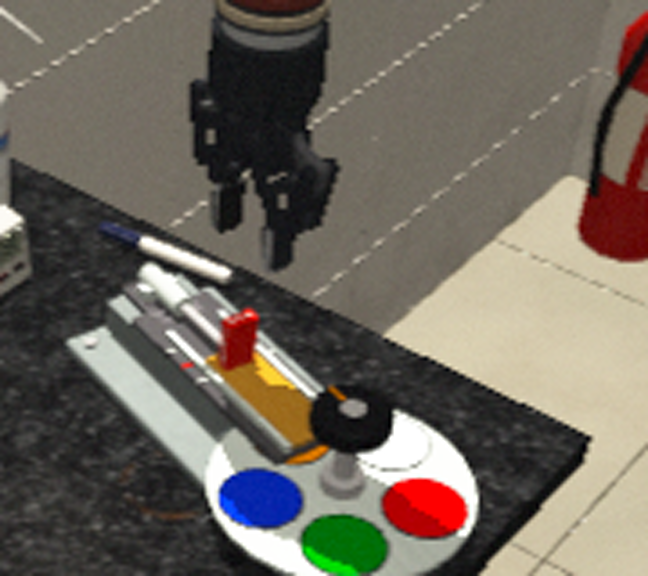

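The scene shows the amber filter under the deck, the line on the wheel pointing along the deck, and the open gripper above the tab. I'll descend around the tab.

```bash
python3 - <<'E'
from h import *
s=env.get_image("scene"); p=cast(s,366.7,148.3,.092); print(p.round(4)); print(proj(s,[.5524,-.2012,.092]))
E
python3 -m inch '0.05 0.002 0.003 0.03 0 0 0;0.05 0.002 0.003 0.06 0 0 0;0.05 0.002 0.003 0.08 0 0 0;0.05 0.002 0.003 0.088 0 0 0;0.05 0.002 0.003 0.088 0 0 0;0.05 0.002 0.003 0.088 0 0 0'
python3 d.py .5524 -.2012 .083
```

```text
[ 0.5514 -0.2038  0.092 ]
(np.float64(365.80495204711076), np.float64(148.61312939195315))
time_s: 8.85
tcp_pos: [0.5531, -0.201, 0.0847]
eef_rot: [0.0, 0.809, 0.587, 0.0]
ft_force: [0.7, -0.4, -1.3]
finger_gap: 0.0499
gripper_force: 0.0
shift tool [-0.0004 -0.0006  0.0017] tool y heading -18.1 zaxis [ 0.001  0.    -1.   ] tcp [ 0.5531 -0.201   0.0847] q [ 0.59  0.77 -0.46  1.76  0.48  0.73 -0.44] F [ 0.7 -0.4 -1.3] M [ 0.05 -0.03  0.02] gap 0.0499 0.0 t 8.85
```

```bash
python3 -m inch '0.03 0 0 0 0 0 0;0.02 0 0 0 0 0 0;0.01 0 0 0 0 0 0;0.005 0 0 0 0 0 0;0.005 0 0 0 0 0 0;0.005 0 0 0 0 0 0;0.005 0 0 0 0 0 0'
python3 d.py .5524 -.2012 .083
```

```text
time_s: 9.43
tcp_pos: [0.5527, -0.201, 0.0858]
eef_rot: [0.0, 0.81, 0.587, 0.0]
ft_force: [-3.1, 1.3, 5.2]
finger_gap: 0.0109
gripper_force: 59.0
shift tool [-0.0003 -0.0002  0.0028] tool y heading -18.1 zaxis [ 0.    -0.001 -1.   ] tcp [ 0.5527 -0.201   0.0858] q [ 0.59  0.76 -0.46  1.76  0.48  0.73 -0.44] F [-3.1  1.3  5.2] M [ 0.13  0.46 -0.12] gap 0.0109 59.0 t 9.4333
```

```bash
python3 -m inch '0.005 0 0.004 0 0 0 0;0.005 0 0.008 0 0 0 0;0.005 0 0.012 0 0 0 0;0.005 0 0.016 0 0 0 0;0.005 0 0.02 0 0 0 0;0.005 0 0.02 0 0 0 0;0.005 0 0.02 0 0 0 0;0.005 0 0.02 0 0 0 0'
python3 d.py .5717 -.2072 .0858
python3 - <<'E'
from h import *
r=env.get_image("top");im=r["pixels"][110:275,360:480,::-1]
cv2.imwrite("pics/c5.png",cv2.resize(im,None,fx=3.6,fy=3.6,interpolation=cv2.INTER_CUBIC))
r=env.get_image("scene");im=r["pixels"][115:215,320:440,::-1]
cv2.imwrite("pics/c6.png",cv2.resize(im,None,fx=6,fy=6,interpolation=cv2.INTER_CUBIC))
E
```

```text
time_s: 10.1
tcp_pos: [0.5695, -0.2065, 0.0858]
eef_rot: [-0.001, 0.81, 0.587, -0.002]
ft_force: [-6.8, 2.0, 9.7]
finger_gap: 0.0111
gripper_force: 59.6
shift tool [ 0.      0.0023 -0.    ] tool y heading -18.1 zaxis [-0.005  0.    -1.   ] tcp [ 0.5695 -0.2065  0.0858] q [ 0.59  0.79 -0.47  1.71  0.48  0.77 -0.43] F [-6.8  2.   9.7] M [ 0.43  1.17 -0.07] gap 0.0111 59.6 t 10.1
```

View pics/c5.png

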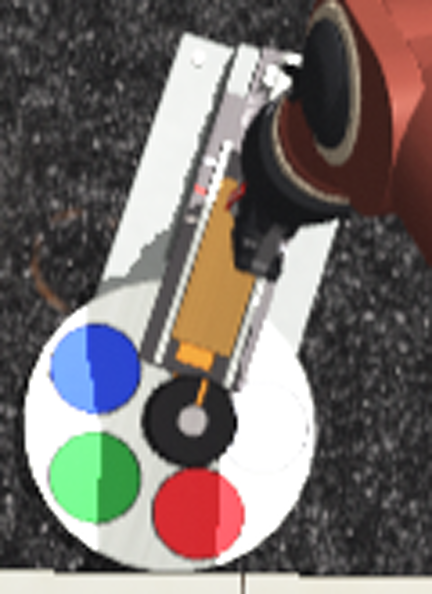

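View pics/c6.png

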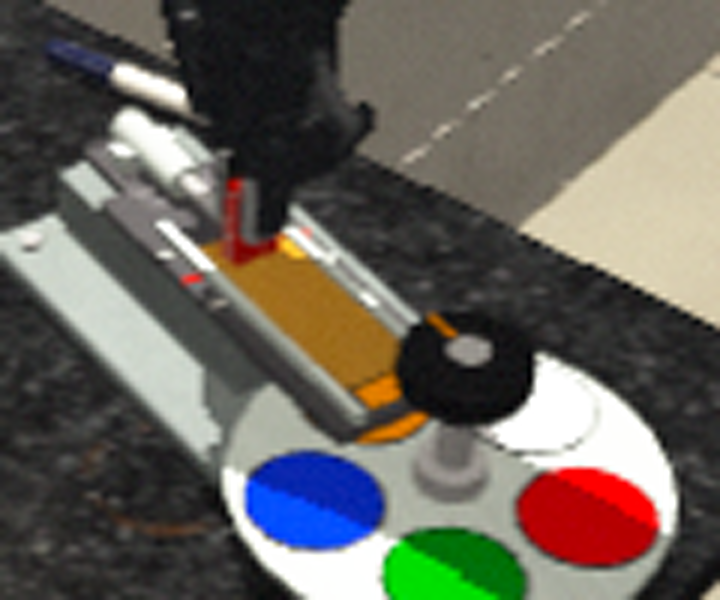

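The amber filter fills the exposed window, at top crop (194,355). The shutter is open with the tab a little short of half, having measured 17.7 mm of travel. I'll push 2.5 mm more.

```bash
python3 -m inch '0.005 0 0.001 0 0 0 0;0.005 0 0.0025 0 0 0 0;0.005 0 0.0025 0 0 0 0;0.005 0 0.0025 0 0 0 0;0.005 0 0.0025 0 0 0 0;0.005 0 0.0025 0 0 0 0'
python3 d.py .5717 -.2072 .0858
python3 - <<'E'
from h import *
r=env.get_image("scene");im=r["pixels"][135:185,330:400,::-1]
cv2.imwrite("pics/c7.png",cv2.resize(im,None,fx=11,fy=11,interpolation=cv2.INTER_CUBIC))
u=np.array([np.cos(np.radians(-18.1)),np.sin(np.radians(-18.1))]); n=np.array([-u[1],u[0]])
c=np.array([.4288,-.1608])
# expected image points: tab's left (+n = unit -x side?) edge middle foot/top at half, shut-end window edge
for nm,a,b,z in [("tabL top",.150,.013,.092),("tabL foot",.150,.013,.050),("markL",.150,.031,.046)]:
    q=np.array(proj(r,[*(c+a*u+b*n),z])); print(nm,q.round(1),"crop",((q-[330,135])*11).round())
E
```

```text
time_s: 10.7
tcp_pos: [0.5716, -0.2072, 0.0857]
eef_rot: [-0.002, 0.81, 0.587, -0.002]
ft_force: [-7.8, 1.4, 9.2]
finger_gap: 0.0109
gripper_force: 59.7
shift tool [ 0.0001  0.0001 -0.0001] tool y heading -18.1 zaxis [-0.005  0.    -1.   ] tcp [ 0.5716 -0.2072  0.0857] q [ 0.59  0.79 -0.47  1.7   0.48  0.77 -0.42] F [-7.8  1.4  9.2] M [ 0.41  1.28 -0.14] gap 0.0109 59.7 t 10.7
tabL top [357.3 146.2] crop [301. 123.]
tabL foot [356.4 158.7] crop [291. 261.]
markL [350.8 162.1] crop [229. 298.]
```

View pics/c7.png

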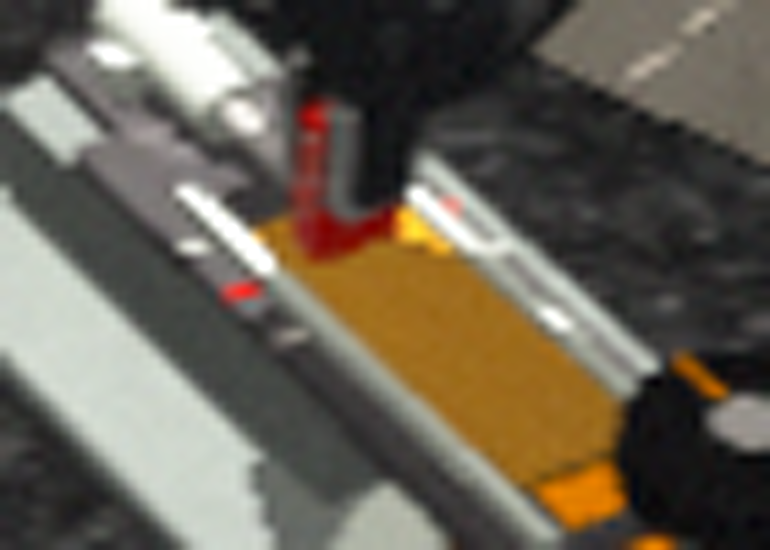

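The crop shows the tab foot's middle at (306,249). The left half mark is at (241,291), and relative to it the predicted foot is (303,254). The tab is therefore at half travel to within about 0.5 mm, matching the 20.0 mm of measured travel and the roughly 8 N force.

```bash
python3 -c "
from station import env
print(env.finish_job())"
```

```text
the job is handed in; nothing more can be done
None
```

The job is handed in: the amber filter sits under the window (within about 0.5°, turned in one grip, not several), the shutter stayed shut until then, and the gripper is holding it at half travel, with the bystanders not touched.

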